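# Fetch the pipe tee from behind its tin

## Task

The white pipe tee stands in one bay of the low plywood tray, behind a tin. Stand that tin on the black rubber mat, then take the tee out and stand it upright on its stem in the aluminium pan, and finally stand the tin back where it was in its bay. Leave the other tin, the straight coupling behind it and everything else on the table where they are.

Things in the scene. Friction and masses are not known exactly. Their poses are not given: they have to be found in the camera images.
- bays: fixed low plywood tray, 220 (x) by 284 (y) mm: two bays along x, 130 mm wide, centre lines at y = +69 and -69 mm. Floor 6 mm thick; sides, divider and back wall (+x) 8 mm thick, 40 mm high; front lip (-x, robot side) 14 mm high. In each bay a tin at about x = -33 mm and close behind it (no room for a finger between) a white fitting at about x = +32 mm. Origin: centre of underside
- round_tin: round steel tin with a grey plastic lid and a paper band, 60 mm diameter, 125 mm high, about 0.35 kg; stands in the front of either bay. Origin: centre of its underside; z up
- square_tin: square grey metal tin, 56 by 56 mm, 112 mm high, with a black screw cap 28 mm in diameter and 14 mm high on top and a paper band, about 0.35 kg; stands in the front of either bay, its sides within 0.1 rad of parallel to the bay walls; x and y square to its faces. Origin: centre of its underside; z up
- tee: white plastic pipe tee, about 0.12 kg, standing as a T on its stem: stem 48 mm diameter with a 54 mm rim at its foot; crossbar along y, 90 mm long, its axis 56 mm above the foot, 48 mm diameter over the middle 50 mm and 54 mm at its ends; 83 mm high in all. Stands behind a tin in either bay, crossbar across the bay. Origin: centre of the stem's foot; z up
- mat: black rubber mat fixed to the table, 150 by 150 mm, 3 mm thick. Origin: centre of its underside
- pan: shallow aluminium pan fixed to the table, 220 (x) by 170 (y) mm, wall and floor 4 mm thick, 25 mm high. The pan and the mat lie side by side to the right of the plywood tray, in either order. A pipe cap lies in its far (+x) end; the rest is free. Origin: centre of its underside
- coupling: white straight pipe coupling, upright tube 54 mm diameter, 75 mm high, behind the other tin; leave alone. Origin: centre of its underside
- pipe_cap: white pipe cap 44 mm diameter, 30 mm high, in the far end of the pan; leave alone. Origin: centre of its underside
- timer: white round dial timer 80 mm diameter, 46 mm high, on the far side of the table; leave alone. Origin: centre of its underside
- tub: white plastic tub 130 mm diameter, 110 mm high, on the far side of the table; leave alone. Origin: centre of its underside
- screwdriver: screwdriver with a red handle lying near the robot; leave alone. Origin: underside, near its middle
- scraper: scraper with a dark wooden handle lying near the robot; leave alone. Origin: underside, near its middle
- wrench: steel wrench lying on the far side; leave alone. Origin: underside, near its middle
There are look-alikes about, which are no part of the job. Of the things shaped like the mat, the black one is meant.

How it is judged:
By the outcome, as a careful person would: the job done as asked, in the order asked, and still so for the second after the job is handed in, with the robot touching nothing.
It also fails if it takes over 72 s, if anything falls off the work surface, if the arm or the gripper's body presses on something with over 40 N, if the wrist force passes 120 N, or if a joint passes its speed limit or range.

## Robot

A 6-joint arm with a two-finger parallel gripper is mounted at the origin on the work surface. World frame = base frame: x ahead of the robot, y to its left, z up, the work surface at z = 0. Lengths are in mm, angles in degrees, forces in N, time in s.
With the tool pointing down it reaches from about 300 to 850 mm from the base axis. Payload 4.2 kg.
Tool frame: the origin (TCP) lies midway between the tips of the shut fingers; the grasp point (between the pads) lies 19 mm behind it; z points along the fingers, y is the line along which they close (so a half turn about z gives the same grasp; the last joint's range is limited). The gripper opens to 91 mm and grips with 3 to 60 N. Pads are 32 mm wide; open, the fingers measure 118 mm over their backs; the gripper's body (76 mm by 178 mm) begins 60 mm behind the grasp point.
Start: joints at [-65.088, 18.312, 89.639, -0, 72.044, -1.146], TCP at [252.593, -516.566, 213.976] pointing down, gripper open.
Joint ranges: [-177.97, 177.97], [-48.28, 115.42], [12.27, 149.76], [-77.06, 257.06], [2.81, 150.46], [-146.56, 146.56]. Speed limits (degrees/s): [147.25, 147.25, 180, 180, 180, 180].

## Interface

Orientations are given as [roll, pitch, yaw] about the fixed x, y, z axes, in that order (R = Rz(yaw) Ry(pitch) Rx(roll)).
In Python, from workcell import env gives the robot as it stands.
- The arm moves only by the shell command python3 -m jog 'ROWS' [FORCE]. ROWS is a JSON object of lists of equal length, an entry for each row: "jaw": the finger opening in mm, from 0 to 91.2; "slide": the shift along the tool's x, y, z in units of 30 mm (1.0 is 30 mm), a list of three; "spin": the turn about the tool's z in units of 8 degrees (1.0 is 8 degrees). In form: {"jaw": [jaw, ...], "slide": [[dx, dy, dz], ...], "spin": [spin, ...]}. A call has 1 to 10 rows; each row shifts and turns the commanded pose from where the row before left it, along the tool's axes as they then stand; what a row does not reach is not made up. A row lasts 1/10 s, in which the tool goes at most 50 mm and 8.59 degrees, less where a joint would pass 70% of its speed; a pose out of reach is approached as far as the arm can. A call is refused whole if a number of a shift passes 1 or a number of a turn 1, either way. A call with a gripper value outside its range is refused whole. The fingers move at their own pace and stop on an object; FORCE is the grip in N (left out, the last holds). Time passes only in rows, so rows that do not move let the fingers close. It gives the time, the measured TCP pose, the force, the opening and the grip force at its end, in the units of the state.
- env.state(): the state, without advancing time (a new reading comes with each control period).
- env.grab_frame(name): name is "side" or "top" or "wrist"; returns the picture (480x640x3 uint8, red, green, blue); there is no depth.
- env.camera_model(name): a dict with "fx", "fy", "cx", "cy" (pixels), "D" ([k1, k2, p1, p2, k3] as OpenCV has them; the pictures are not rectified), "camera_from_world" (4x4, takes a point from world to camera coordinates). Camera axes: x right, y up, looking along -z (the intrinsics and any distortion apply to the point x, -y, -z); pixel columns grow to the right and rows downward; lengths in mm; the calibration is good to about 2 mm. A picture is of the moment at which its call begins: read the wrist's pose just before it. camera_model takes no time and is no camera call; for the wrist camera it gives the pose at the moment of the call.
- env.job_done(): hands the job in; it is judged then, once.
The state is a dict: "time_s": time; "qpos": joint angles; "qvel": joint speeds; "effort": joint torques, N m; "ee_pos": TCP position; "ee_rot": TCP orientation; "force": force on the tool from outside, world axes, zero at the start; "torque": the same for the moment, N m; "gripper_width": finger opening in mm; "gripper_force": force on a finger pad.
Only numpy, scipy, OpenCV 4.12 (cv2) and the standard library are available. Lean on these libraries where they do the work, as an engineer would, in place of code of your own. Each camera call takes 0.05 s, during which the arm holds its last target. There are 200 camera calls.

## Working session

There is one attempt and no reset: what is moved stays moved. The work goes in short steps, Python scripts to look and compute and a shell command to move; the robot and the scene stay as the last step left them, time stands still between calls to the robot, and variables do not carry over. Pictures are saved under pics/ and viewed, at most 10 in all, crops included, and the job is handed in when it is done.

```bash
ls; mkdir -p pics; python3 - <<'E'
from workcell import env
import cv2,numpy as np
s=env.state();print(s['time_s'],s['ee_pos'],s['ee_rot'],s['gripper_width'])
for n in('top','side'):
    im=env.grab_frame(n);cv2.imwrite(f'pics/{n}0.png',im[...,::-1])
    m=env.camera_model(n);print(n,{k:np.round(v,3).tolist() for k,v in m.items()})
E
```

```text
pics
0.0 [ 252.36587756 -516.08039025  213.08714066] [-1.79894549e+02 -2.06571059e-03  2.60571178e+01] 91.19026075336136
top {'fx': 489.892, 'fy': 489.892, 'cx': 316.966, 'cy': 236.2, 'D': [-0.084, 0.0, 0.0, 0.0, 0.0], 'camera_from_world': [[-0.014, -1.0, -0.008, -133.55], [0.984, -0.015, 0.177, -588.004], [-0.177, -0.005, 0.984, -1270.615], [0.0, 0.0, 0.0, 1.0]]}
side {'fx': 602.936, 'fy': 602.936, 'cx': 311.845, 'cy': 241.561, 'D': [-0.154, 0.0, 0.0, 0.0, 0.0], 'camera_from_world': [[0.961, -0.276, -0.001, -607.26], [0.21, 0.73, 0.65, -26.12], [-0.179, -0.625, 0.76, -1369.354], [0.0, 0.0, 0.0, 1.0]]}
```

View pics/top0.png

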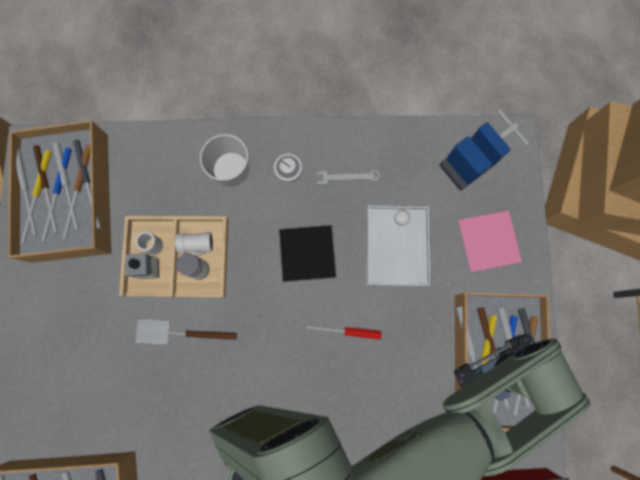

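View pics/side0.png

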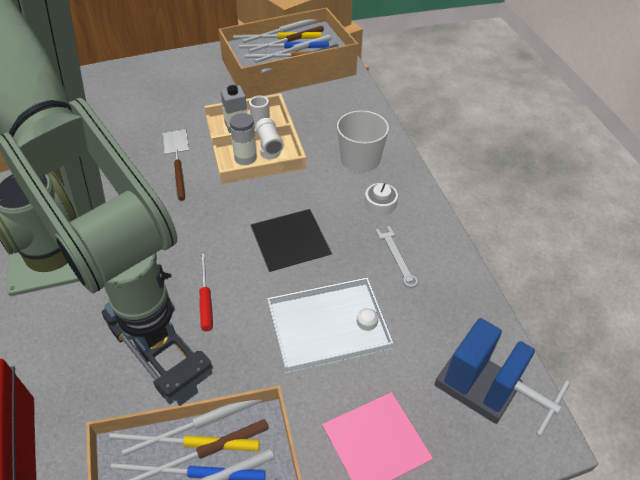

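The top view shows the round tin (~188,265) with the tee (~193,242) behind it in the right bay, the square tin and coupling in the left bay, the black mat at (308,253), the pan at (399,245) and the pink mat as a look-alike. The side view agrees.

```bash
cat > h.py <<'E'
import numpy as np,cv2
from workcell import env
def back(n,uv,z,m=None):
    m=m or env.camera_model(n);K=np.array([[m['fx'],0,m['cx']],[0,m['fy'],m['cy']],[0,0,1]])
    p=cv2.undistortPoints(np.array([[uv]],float),K,np.array(m['D'],float))[0,0]
    T=np.array(m['camera_from_world']);R=T[:3,:3];c=-R.T@T[:3,3]
    d=R.T@np.array([p[0],-p[1],-1]);return (c+d*(z-c[2])/d[2])[:2]
def proj(m,P):
    K=np.array([[m['fx'],0,m['cx']],[0,m['fy'],m['cy']],[0,0,1]]);T=np.array(m['camera_from_world'])
    q=(T[:3,:3]@np.atleast_2d(P).T).T+T[:3,3];q=q*[1,-1,-1]
    return cv2.projectPoints(q,np.zeros(3),np.zeros(3),K,np.array(m['D'],float))[0][:,0]
E
python3 - <<'E'
from h import *
for nm,uv,z in [('trTL',(124,217),40),('trTR',(226,217),40),('trBR',(226,296),14),('trBL',(121,296),14),('divtop',(177,217),40),('divbot',(173,296),14),('matTL',(280,228),3),('matTR',(333,226),3),('matBR',(336,279),3),('matBL',(282,282),3),('panTL',(368,206),25),('panTR',(429,206),25),('panBR',(430,286),25),('panBL',(368,285),25),('cap',(402,217),30),('tin top',(188,264),125),('teeL',(177,243),56),('teeR',(212,242),56)]:
    print(nm,back('top',uv,z).round(0))
E
python3 - <<'E'
import cv2
a=cv2.imread('pics/top0.png')[205:305,110:240];b=cv2.imread('pics/side0.png')[70:190,190:320]
a=cv2.resize(a,(520,400),interpolation=2);cv2.imwrite('pics/c0.png',a)
E
```

```text
trTL [651. 396.]
trTR [646. 108.]
trBR [430. 109.]
trBL [433. 403.]
divtop [648. 245.]
divbot [432. 256.]
matTL [620. -38.]
matTR [ 623. -187.]
matBR [ 474. -193.]
matBL [468. -43.]
panTL [ 674. -285.]
panTR [ 672. -456.]
panBR [ 449. -447.]
panBL [ 454. -278.]
cap [ 640. -378.]
tin top [506. 187.]
teeL [572. 237.]
teeR [574. 142.]
```

View pics/c0.png

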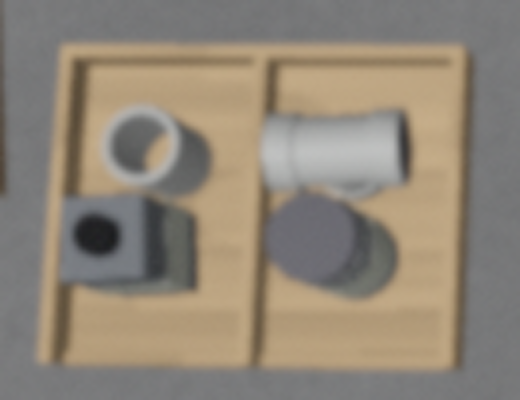

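The crop sharpens the tin's lid centre to (189,264.5); the tee lies across the right bay behind it, crossbar from (176,243) to (212,242). I'll move over the tray for a wrist view.

```bash
python3 -m jog '{"jaw":[91,91,91,91,91,91,91,91,91,91],"slide":[[0,0,-0.8],[0,0,-0.8],[0,0,-0.8],[0,0,-0.8],[0.3,-1,0],[0.3,-1,0],[0.3,-1,0],[0.3,-1,0],[0.3,-1,0],[0.3,-1,0]],"spin":[0.8,0.8,0.8,0.86,0,0,0,0,0,0]}' 
python3 -m jog '{"jaw":[91,91,91,91,91,91,91,91,91,91],"slide":[[0.3,-1,0],[0.3,-1,0],[0.3,-1,0],[0.3,-1,0],[0.3,-1,0],[0.3,-1,0],[0.3,-1,0],[0.3,-1,0],[0.3,-1,0],[0.3,-1,0]],"spin":[0,0,0,0,0,0,0,0,0,0]}'
python3 -m jog '{"jaw":[91,91,91,91,91,91,91,91,91],"slide":[[0.3,-1,0],[0.3,-1,0],[0.3,-1,0],[0.3,-1,0],[0.3,-1,0],[0.3,-1,0],[0,-1,0],[0,0,0],[0,0,0]],"spin":[0,0,0,0,0,0,0,0,0]}'
python3 - <<'E'
from h import *
m=env.camera_model('wrist');im=env.grab_frame('wrist');cv2.imwrite('pics/w1.png',im[...,::-1])
T=np.array(m['camera_from_world']);print((-T[:3,:3].T@T[:3,3]).round(1),T[:3,:3].round(2).tolist(),m['fx'])
np.save('m1.npy',m,allow_pickle=True)
E
```

```text
time_s: 1.1
ee_pos: [306.7, -335.2, 309.6]
ee_rot: [-180.0, 0.0, -0.0]
force: [1.0, 0.5, -0.3]
gripper_width: 91.5
gripper_force: 0.0
time_s: 2.1
ee_pos: [396.7, -35.3, 309.7]
ee_rot: [180.0, 0.0, -0.0]
force: [0.4, -0.5, -0.2]
gripper_width: 91.0
gripper_force: 0.0
time_s: 3.0
ee_pos: [450.5, 173.5, 309.4]
ee_rot: [179.9, 0.1, 0.1]
force: [-0.6, -0.4, -0.2]
gripper_width: 90.7
gripper_force: 0.0
[528.1 173.1 479.3] [[0.0, -1.0, 0.0], [0.96, 0.0, -0.28], [0.28, 0.0, 0.96]] 351.35084986292316
```

View pics/w1.png

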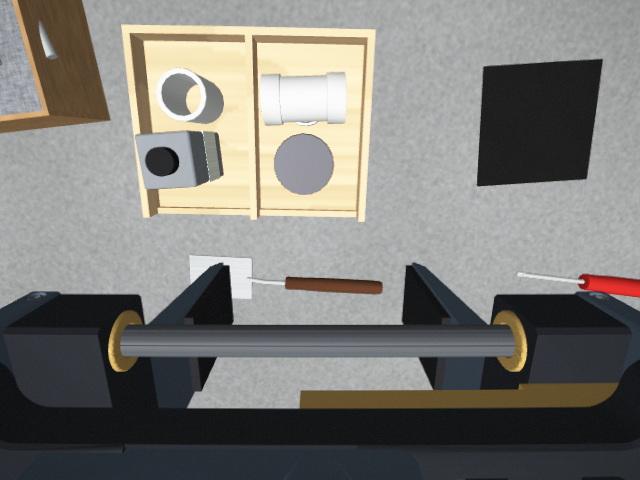

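The wrist view shows the tin lid centred at (304,164), the tee crossbar from (261,100) to (347,97), and the mat corners (484,67), (602,59), (590,178), (477,186).

```bash
python3 - <<'E'
from h import *
m=np.load('m1.npy',allow_pickle=True).item()
for nm,uv,z in [('tin',(304,164),131),('tinL',(274,164),131),('tinR',(334,164),131),('tinT',(304,134),131),('tinB',(304,194.5),131),('teeL',(261,100),62),('teeR',(347,97),62),('rimLtop',(273,74),62),('rimLbot',(273,125),62),('rimRtop',(336,72),62),('rimRbot',(336,124),62),
 ('trTL',(123,26),40),('trTR',(375,30),40),('trBR',(364,221),14),('trBL',(144,217),14),('m1',(484,67),3),('m2',(602,59),3),('m3',(590,178),3),('m4',(477,186),3)]:
    print(nm,back('wrist',uv,z,m).round(1))
E
```

```text
tin [504.3 185.8]
tinL [504.3 215. ]
tinR [504.3 156.6]
tinT [532.3 185.5]
tinB [474.5 186.1]
teeL [569.4 235.5]
teeR [572.6 140. ]
rimLtop [596.  221.3]
rimLbot [542.9 223. ]
rimRtop [598.  152.6]
rimRbot [544.  151.7]
trTL [649.7 390. ]
trTR [645.  108.6]
trBR [420.5 109.3]
trBL [425.9 408.1]
m1 [614.6 -34.4]
m2 [ 625.3 -181.5]
m3 [ 478.3 -197.1]
m4 [466.9 -43.8]
```

```bash
python3 -m jog '{"jaw":[91,91,91,91,91,91,91],"slide":[[0.5,-0.2,0.5],[0.5,-0.21,0.8],[0.5,0,0.9],[0.3,0,0.9],[0,0,0.9],[0,0,0.5],[0,0,0]],"spin":[0,0,0,0,0,0,0]}'
```

```text
time_s: 3.75
ee_pos: [503.3, 183.8, 172.7]
ee_rot: [179.9, 0.3, -0.1]
force: [-0.9, -0.7, -0.3]
gripper_width: 90.8
gripper_force: 0.0
```

```bash
python3 -m jog '{"jaw":[91,91,91,91,91,91],"slide":[[0.03,-0.06,0.5],[0,0,0.8],[0,0,0.9],[0,0,0.8],[0,0,0.35],[0,0,0]],"spin":[0,0,0,0,0,0]}' 
python3 -m jog '{"jaw":[50,50,50,50,50,50,50,50],"slide":[[0,0,0],[0,0,0],[0,0,0],[0,0,0],[0,0,0],[0,0,0],[0,0,0],[0,0,0]],"spin":[0,0,0,0,0,0,0,0]}' 30
```

```text
time_s: 4.35
ee_pos: [505.5, 186.8, 74.2]
ee_rot: [180.0, 0.1, -0.1]
force: [0.5, 0.9, 0.9]
gripper_width: 90.7
gripper_force: 0.0
time_s: 5.15
ee_pos: [506.2, 187.3, 75.1]
ee_rot: [180.0, -0.1, -0.0]
force: [0.3, -2.3, 5.2]
gripper_width: 59.5
gripper_force: 30.0
```

```bash
python3 -m jog '{"jaw":[50,50,50,50,50,50,50,50,50,50],"slide":[[0,0,-0.3],[0,0,-0.6],[0,0,-0.8],[0,0,-0.8],[0,0,-0.6],[0.1,0.4,-0.2],[0.2,0.7,0],[0.2,0.9,0],[0.2,0.9,0],[0.2,0.9,0]],"spin":[0,0,0,0,0,0,0,0,0,0]}' 
python3 -m jog '{"jaw":[50,50,50,50,50,50,50,50,50,50],"slide":[[0.2,0.9,0],[0.1,0.9,0],[0.1,0.9,0],[0,0.9,0],[0,0.9,0],[0,0.8,0],[0,0.5,0],[0,0.3,0],[0,0,0],[0,0,0]],"spin":[0,0,0,0,0,0,0,0,0,0]}'
```

```text
time_s: 6.15
ee_pos: [531.8, 71.6, 172.0]
ee_rot: [180.0, 0.2, -0.0]
force: [0.7, 0.8, -5.0]
gripper_width: 59.4
gripper_force: 30.0
time_s: 7.15
ee_pos: [544.4, -108.9, 173.1]
ee_rot: [-179.9, 0.0, -0.0]
force: [0.2, 0.7, -4.9]
gripper_width: 59.8
gripper_force: 30.0
```

```bash
python3 -m jog '{"jaw":[50,50,50,50,50,50,50,50,50],"slide":[[0.05,0.15,0.5],[0,0,0.8],[0,0,0.8],[0,0,0.6],[0,0,0.3],[0,0,0.15],[0,0,0.1],[0,0,0.05],[0,0,0]],"spin":[0,0,0,0,0,0,0,0,0]}'
```

```text
time_s: 8.05
ee_pos: [546.6, -114.1, 75.0]
ee_rot: [180.0, -0.1, -0.0]
force: [-0.4, -0.4, -5.1]
gripper_width: 59.7
gripper_force: 30.0
```

Not yet down (the force still reads the full weight); continue gently.

```bash
python3 -m jog '{"jaw":[50,50,50,50],"slide":[[0,0,0.06],[0,0,0.04],[0,0,0],[0,0,0]],"spin":[0,0,0,0]}'; python3 -m jog '{"jaw":[50,50,50],"slide":[[0,0,0.04],[0,0,0],[0,0,0]],"spin":[0,0,0]}'
```

```text
time_s: 8.45
ee_pos: [546.5, -114.2, 72.1]
ee_rot: [180.0, -0.1, -0.0]
force: [0.3, -0.2, 0.4]
gripper_width: 59.5
gripper_force: 30.0
time_s: 8.75
ee_pos: [546.7, -114.3, 72.1]
ee_rot: [180.0, -0.1, -0.0]
force: [-3.1, 0.1, 8.3]
gripper_width: 59.5
gripper_force: 30.0
```

```bash
python3 -m jog '{"jaw":[91,91,91,91,91,91,91,91,91,91],"slide":[[0,0,0],[0,0,0],[0,0,0],[0,0,0],[0,0,-0.3],[0,0,-0.7],[0,0,-0.9],[0,0,-0.9],[0,0,-0.9],[0,0,-0.9]],"spin":[0,0,0,0,0,0,0,0,0,0]}' 
python3 -m jog '{"jaw":[91,91,91,91,91,91,91,91,91,91],"slide":[[0.1,-1,0],[0.1,-1,0],[0.1,-1,0],[0.1,-1,0],[0.1,-1,0],[0.1,-1,0],[0.1,-1,0],[0.1,-1,0],[0,-1,0],[0,-0.6,0]],"spin":[0,0,0,0,0,0,0,0,0,0]}'
python3 -m jog '{"jaw":[91,91,91,91,91,91,91,91,91,91],"slide":[[0,-0.4,0],[0,0,0],[0,0,0],[0,0,0],[0,0,0],[0,0,0],[0,0,0],[0,0,0],[0,0,0],[0,0,0]],"spin":[0,-1,-1,-1,-1,-1,-1,-1,-1,-1]}'
python3 -m jog '{"jaw":[91,91,91,91],"slide":[[0,0,0],[0,0,0],[0,0,0],[0,0,0]],"spin":[-1,-1,-0.4,0]}'
python3 - <<'E'
from h import *
m=env.camera_model('wrist');np.save('m2.npy',m,allow_pickle=True);im=env.grab_frame('wrist');cv2.imwrite('pics/w2.png',im[...,::-1])
im=env.grab_frame('top');cv2.imwrite('pics/t2.png',im[...,::-1])
print(env.state()['ee_pos'].round(1),proj(m,[[571,187.5,62],[571,235,62],[571,140,62]]).round(0))
E
```

```text
time_s: 9.75
ee_pos: [546.1, -114.1, 210.0]
ee_rot: [180.0, -0.0, -0.0]
force: [-0.0, -0.5, 0.2]
gripper_width: 91.2
gripper_force: 0.0
time_s: 10.75
ee_pos: [570.2, 175.9, 208.7]
ee_rot: [-180.0, -0.0, 0.1]
force: [-0.0, -0.4, -0.0]
gripper_width: 91.1
gripper_force: 0.0
time_s: 11.75
ee_pos: [570.3, 185.1, 208.5]
ee_rot: [180.0, 0.0, 72.3]
force: [-0.4, 0.7, -0.2]
gripper_width: 90.8
gripper_force: 0.0
time_s: 12.15
ee_pos: [570.3, 185.1, 208.4]
ee_rot: [180.0, 0.0, 91.1]
force: [0.0, -0.5, -1.5]
gripper_width: 91.2
gripper_force: 0.0
[570.3 185.4 208.4] [[319. 224.]
 [320. 172.]
 [318. 272.]]
```

View pics/w2.png

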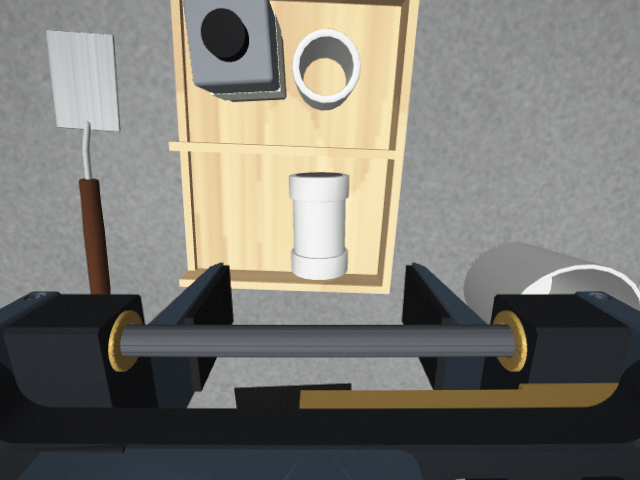

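The tee sits exactly where predicted (crossbar 173–277 rows, column 319), undisturbed. Descend and grip.

```bash
python3 -m jog '{"jaw":[91,91,91,91,91,91,91,91],"slide":[[0.07,0.02,0.5],[0,0,0.9],[0,0,0.9],[0,0,0.9],[0,0,0.9],[0,0,0.8],[0,0,0.5],[0,0,0.1]],"spin":[0,0,0,0,0,0,0,0]}' 
python3 -m jog '{"jaw":[35,35,35,35,35,35,35,35,35],"slide":[[0,0,0],[0,0,0],[0,0,0],[0,0,0],[0,0,0],[0,0,0],[0,0,0],[0,0,0],[0,0,0]],"spin":[0,0,0,0,0,0,0,0,0]}' 25
```

```text
time_s: 13.05
ee_pos: [569.5, 187.4, 41.2]
ee_rot: [-179.8, 0.1, 91.1]
force: [-0.8, -0.5, 0.3]
gripper_width: 91.1
gripper_force: 0.0
time_s: 13.95
ee_pos: [571.2, 188.1, 43.6]
ee_rot: [179.9, -0.0, 91.2]
force: [0.3, -0.6, 3.0]
gripper_width: 47.7
gripper_force: 25.0
```

```bash
python3 -m jog '{"jaw":[35,35,35,35,35,35,35,35,35,35],"slide":[[0,0,-0.3],[0,0,-0.6],[0,0,-0.8],[0,0,-0.8],[0,0,-0.8],[0,0,-0.8],[0,0,-0.8],[0,0,-0.5],[-0.4,-0.1,0],[-0.7,-0.1,0]],"spin":[0,0,0,0,0,0,0,0,0,0]}' 
python3 -m jog '{"jaw":[35,35,35,35,35,35,35,35,35,35],"slide":[[-0.9,-0.1,0],[-0.9,-0.1,0],[-0.9,-0.1,0],[-0.9,-0.1,0],[-0.9,-0.1,0],[-0.9,-0.1,0],[-0.9,-0.1,0],[-0.9,-0.1,0],[-0.9,-0.1,0],[-0.9,-0.1,0]],"spin":[0,0,0,0,0,0,0,0,0,0]}'
python3 -m jog '{"jaw":[35,35,35,35,35,35,35,35,35,35],"slide":[[-0.9,-0.1,0],[-0.9,-0.1,0],[-0.9,-0.1,0],[-0.9,-0.1,0],[-0.9,-0.1,0],[-0.9,-0.1,0],[-0.9,-0.1,0],[-0.9,-0.1,0],[-0.7,-0.1,0],[-0.4,0,0]],"spin":[0,0,0,0,0,0,0,0,0,0]}'
python3 - <<'E'
from h import *
m=env.camera_model('wrist');np.save('m3.npy',m,allow_pickle=True);im=env.grab_frame('wrist');cv2.imwrite('pics/w3.png',im[...,::-1]);print(env.state()['ee_pos'].round(1),env.state()['gripper_width'])
E
```

```text
time_s: 14.95
ee_pos: [564.6, 154.7, 204.7]
ee_rot: [-179.9, 0.0, 91.3]
force: [-0.1, -1.2, -1.8]
gripper_width: 48.0
gripper_force: 25.0
time_s: 15.95
ee_pos: [539.2, -117.1, 203.8]
ee_rot: [-179.8, -0.0, 91.2]
force: [0.3, -0.3, -1.0]
gripper_width: 47.6
gripper_force: 25.0
time_s: 16.95
ee_pos: [517.2, -366.6, 203.7]
ee_rot: [-179.8, -0.1, 91.1]
force: [0.4, -0.1, -0.7]
gripper_width: 48.0
gripper_force: 25.0
[ 517.8 -367.9  203.8] 47.82113691409063
```

View pics/w3.png

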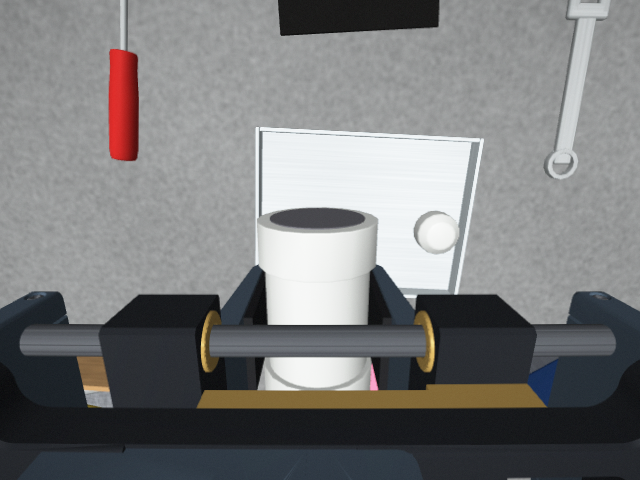

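The tee is held over the pan; the pan's left-side rim corners are at (258,128) and (482,139), and the cap is at (436,232).

```bash
python3 - <<'E'
from h import *
m=np.load('m3.npy',allow_pickle=True).item()
for uv,z in [((258,128),25),((482,139),25),((457,296),25),((436,222),34)]: print(back('wrist',uv,z,m).round(1))
E
```

```text
[ 457.8 -279.2]
[ 671.9 -285. ]
[ 668.7 -448.8]
[ 633.5 -365.1]
```

```bash
python3 -m jog '{"jaw":[35,35,35,35,35,35,35,35,35,35],"slide":[[0,0,0.5],[0,0,0.8],[0,0,0.9],[0,0,0.9],[0,0,0.9],[0,0,0.7],[0,0,0.4],[0,0,0.15],[0,0,0.05],[0,0,0]],"spin":[0,0,0,0,0,0,0,0,0,0]}'; python3 -m jog '{"jaw":[35,35,35],"slide":[[0,0,0.05],[0,0,0],[0,0,0]],"spin":[0,0,0]}'
```

```text
time_s: 18.0
ee_pos: [519.7, -365.4, 47.1]
ee_rot: [179.9, 0.1, 91.2]
force: [0.6, 0.4, -2.3]
gripper_width: 47.6
gripper_force: 25.0
time_s: 18.3
ee_pos: [519.4, -365.4, 45.3]
ee_rot: [180.0, 0.0, 91.2]
force: [0.6, -0.6, -1.4]
gripper_width: 47.5
gripper_force: 25.0
```

```bash
python3 -m jog '{"jaw":[35,35,35,35],"slide":[[0,0,0.06],[0,0,0.04],[0,0,0],[0,0,0]],"spin":[0,0,0,0]}'; python3 -m jog '{"jaw":[35,35,35],"slide":[[0,0,0.03],[0,0,0],[0,0,0]],"spin":[0,0,0]}'
```

```text
time_s: 18.7
ee_pos: [519.1, -365.1, 41.7]
ee_rot: [-180.0, -0.0, 91.2]
force: [-0.2, 0.9, -0.9]
gripper_width: 47.7
gripper_force: 25.0
time_s: 19.0
ee_pos: [519.2, -365.2, 41.6]
ee_rot: [180.0, 0.0, 91.2]
force: [-0.7, 0.6, 6.0]
gripper_width: 47.1
gripper_force: 25.0
```

```bash
python3 -m jog '{"jaw":[91,91,91,91,91,91,91,91,91,91],"slide":[[0,0,0],[0,0,0],[0,0,0],[0,0,0],[0,0,-0.3],[0,0,-0.8],[0,0,-0.9],[0,0,-0.9],[0,0,-1],[0,0,-1]],"spin":[0,0,0,0,0,0,0,0,0,0]}' 
python3 -m jog '{"jaw":[91,91,91,91,91,91,91,91,91,91],"slide":[[0,0,-0.7],[0.9,0.2,0],[0.9,0.2,0],[0.9,0.2,0],[0.9,0.2,0],[0.9,0.2,0],[0.9,0,0],[0.9,0,0],[0.9,0,0],[0.9,0,0]],"spin":[0,0,0,0,0,0,0,0,0,0]}'
python3 -m jog '{"jaw":[91,91,91,91,91,91,91,91,91,91],"slide":[[0.3,0,0],[0,0,0],[0,0,0],[0,0,0],[0,0,0],[0,0,0],[0,0,0],[0,0,0],[0,0,0],[0,0,0]],"spin":[0,1,1,1,1,1,1,1,1,1]}'
python3 -m jog '{"jaw":[91,91,91,91],"slide":[[0,0,0],[0,0,0],[0,0,0],[0,0,0]],"spin":[1,1,0.4,0]}'
python3 - <<'E'
from h import *
im=env.grab_frame('side');cv2.imwrite('pics/s4.png',im[...,::-1])
E
```

```text
time_s: 20.0
ee_pos: [519.1, -365.1, 189.7]
ee_rot: [180.0, 0.0, 91.2]
force: [0.2, 0.3, -0.9]
gripper_width: 90.8
gripper_force: 0.0
time_s: 21.0
ee_pos: [544.1, -120.5, 209.6]
ee_rot: [179.9, 0.0, 91.2]
force: [-0.9, -1.2, 0.2]
gripper_width: 91.2
gripper_force: 0.0
time_s: 22.0
ee_pos: [544.1, -113.3, 209.3]
ee_rot: [179.9, -0.0, 18.8]
force: [-1.0, -0.4, 0.6]
gripper_width: 90.9
gripper_force: 0.0
time_s: 22.4
ee_pos: [544.1, -113.2, 209.3]
ee_rot: [180.0, -0.0, -0.0]
force: [-0.2, 0.2, -0.6]
gripper_width: 90.5
gripper_force: 0.0
```

View pics/s4.png

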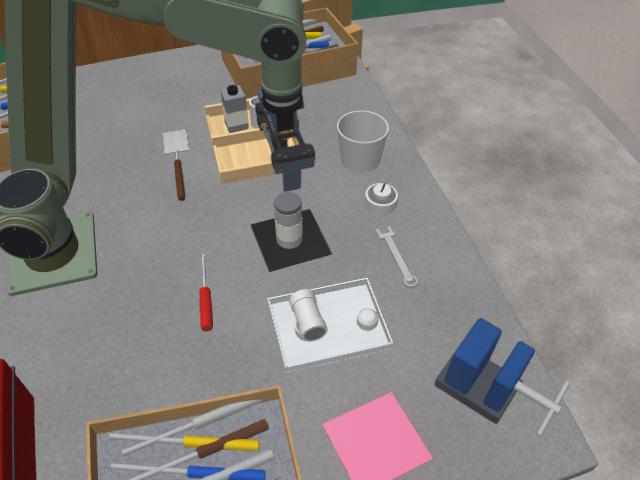

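The tee stands upright in the pan at (308,315), and the tin on the mat at (288,222). Now I'll regrip the tin.

```bash
python3 -m jog '{"jaw":[91,91,91,91,91,91,91,91],"slide":[[0.08,0.03,0.3],[0,0,0.8],[0,0,0.9],[0,0,0.9],[0,0,0.8],[0,0,0.6],[0,0,0.25],[0,0,0]],"spin":[0,0,0,0,0,0,0,0]}' 
python3 -m jog '{"jaw":[50,50,50,50,50,50,50,50],"slide":[[0,0,0],[0,0,0],[0,0,0],[0,0,0],[0,0,0],[0,0,0],[0,0,0],[0,0,0]],"spin":[0,0,0,0,0,0,0,0]}' 30
python3 -m jog '{"jaw":[50,50,50,50,50,50,50,50,50,50],"slide":[[0,0,-0.3],[0,0,-0.6],[0,0,-0.8],[0,0,-0.8],[0,0,-0.7],[-0.1,-0.4,-0.2],[-0.1,-0.7,0],[-0.1,-0.9,0],[-0.1,-0.9,0],[-0.1,-0.9,0]],"spin":[0,0,0,0,0,0,0,0,0,0]}' 
python3 -m jog '{"jaw":[50,50,50,50,50,50,50,50,50,50],"slide":[[-0.2,-0.9,0],[-0.2,-0.9,0],[-0.2,-0.9,0],[-0.2,-0.9,0],[0,-0.9,0],[0,-0.9,0],[0,-0.5,0],[0,-0.3,0],[0,0,0],[0,0,0]],"spin":[0,0,0,0,0,0,0,0,0,0]}'
```

```text
time_s: 23.25
ee_pos: [545.7, -113.5, 71.1]
ee_rot: [-180.0, 0.1, -0.0]
force: [0.2, -0.3, -0.7]
gripper_width: 91.2
gripper_force: 0.0
time_s: 24.05
ee_pos: [546.9, -113.9, 73.0]
ee_rot: [179.9, -0.1, -0.0]
force: [-0.8, -2.5, 5.9]
gripper_width: 59.3
gripper_force: 30.0
time_s: 25.05
ee_pos: [529.4, 2.6, 172.7]
ee_rot: [-179.9, 0.2, -0.0]
force: [1.0, 0.2, -3.6]
gripper_width: 59.4
gripper_force: 30.0
time_s: 26.05
ee_pos: [507.1, 185.8, 173.9]
ee_rot: [179.9, 0.1, -0.0]
force: [-0.2, -0.4, -4.3]
gripper_width: 59.2
gripper_force: 30.0
```

```bash
python3 -m jog '{"jaw":[50,50,50,50,50,50,50,50,50],"slide":[[-0.05,-0.03,0.5],[0,0,0.8],[0,0,0.8],[0,0,0.6],[0,0,0.3],[0,0,0.15],[0,0,0.05],[0,0,0],[0,0,0]],"spin":[0,0,0,0,0,0,0,0,0]}'; python3 -m jog '{"jaw":[50,50,50],"slide":[[0,0,0.05],[0,0,0],[0,0,0]],"spin":[0,0,0]}'
```

```text
time_s: 26.95
ee_pos: [506.6, 187.6, 79.2]
ee_rot: [-180.0, -0.1, -0.0]
force: [0.2, 0.3, -4.8]
gripper_width: 59.5
gripper_force: 30.0
time_s: 27.25
ee_pos: [506.0, 187.5, 77.0]
ee_rot: [180.0, -0.0, -0.0]
force: [-0.6, -0.7, -5.1]
gripper_width: 59.6
gripper_force: 30.0
```

```bash
python3 -m jog '{"jaw":[50,50,50],"slide":[[0,0,0.06],[0,0,0],[0,0,0]],"spin":[0,0,0]}'; python3 -m jog '{"jaw":[50,50,50],"slide":[[0,0,0.04],[0,0,0],[0,0,0]],"spin":[0,0,0]}'
```

```text
time_s: 27.55
ee_pos: [506.4, 187.5, 76.0]
ee_rot: [-180.0, -0.1, -0.0]
force: [-1.3, -1.6, 4.8]
gripper_width: 59.8
gripper_force: 30.0
time_s: 27.85
ee_pos: [506.5, 187.5, 75.9]
ee_rot: [-180.0, -0.1, -0.0]
force: [-4.0, -2.0, 12.9]
gripper_width: 59.3
gripper_force: 30.0
```

Down. I'll release, lift and back off towards the original view pose to verify.

```bash
python3 -m jog '{"jaw":[91,91,91,91,91,91,91,91,91,91],"slide":[[0,0,0],[0,0,0],[0,0,0],[0,0,0],[0,0,-0.3],[0,0,-0.7],[0,0,-0.9],[0,0,-0.9],[0,0,-0.9],[0,0,-0.9]],"spin":[0,0,0,0,0,0,0,0,0,0]}' 
python3 -m jog '{"jaw":[91,91,91,91,91,91,91,91],"slide":[[-0.4,0.4,-1],[-0.5,0,-1],[-0.5,0,-1],[-0.4,0,-0.3],[0,0,0],[0,0,0],[0,0,0],[0,0,0]],"spin":[0,0,0,0,0,0,0,0]}'
python3 - <<'E'
from h import *
m=env.camera_model('wrist');im=env.grab_frame('wrist');t=env.grab_frame('top')
print(proj(m,[[504.3,185.8,131]]).round(1))
cv2.imwrite('pics/f.png',np.hstack([cv2.resize(im[:260,80:480],(400,260)),cv2.resize(t[190:320,240:440],(400,260))])[...,::-1])
E
```

```text
time_s: 28.85
ee_pos: [506.0, 187.4, 213.6]
ee_rot: [-180.0, -0.0, -0.0]
force: [0.2, 0.1, 0.3]
gripper_width: 91.1
gripper_force: 0.0
time_s: 29.65
ee_pos: [452.0, 175.3, 309.3]
ee_rot: [179.9, 0.2, -0.0]
force: [1.1, 0.7, -0.3]
gripper_width: 90.9
gripper_force: 0.0
[[305.8 165.3]]
```

View pics/f.png

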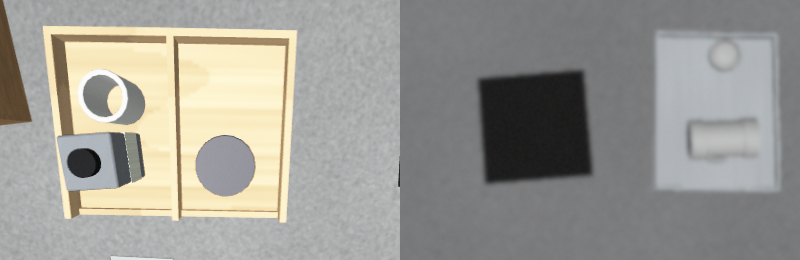

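The tin's lid is centred at crop (225.5,165), which is wrist pixel (305.5,165) against a predicted (305.8,165.3), so it is back in place. The tee stands in the pan, the mat is clear, and the square tin and coupling have not moved.

```bash
python3 -c "
from workcell import env
print(env.job_done())"
```

```text
the job is handed in; nothing more can be done
None
```

The job is done and handed in at about 30 s: the tee stands upright on its stem in the aluminium pan, and the round tin, after its stop on the black mat, is back at its original spot in the bay.

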